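# Dip the pump's gauge rod and present it for reading

### The arm

A 6-joint arm with a two-finger parallel gripper is mounted at the origin on the work surface. World frame = base frame: x ahead of the robot, y to its left, z up, the work surface at z = 0. Lengths are in m, angles in rad, forces in N, time in s.
With the tool pointing down it reaches from about 0.4 to 0.925 m from the base axis. Payload 3.4 kg.
Tool frame: the origin (TCP) lies midway between the tips of the shut fingers; the grasp point (between the pads) lies 19 mm behind it; z points along the fingers, x is the direction in which the jaws open and shut, and the axes are right-handed (so a half turn about z gives the same grasp; the last joint's range is limited). The gripper opens to 85 mm and grips with 20 to 120 N. Pads are 22 mm wide; open, the fingers measure 114 mm over their backs; the gripper's body (76 mm by 85 mm) begins 54 mm behind the grasp point. The pads swing forward as they close: fully open they stand 13 mm farther back than shut.
Start: joints at [1.216, 0.307, 1.506, -0, 1.328, -0.073], TCP at [0.16, 0.552, 0.231] pointing down, gripper open.
Joint ranges: [-3.12, 3.12], [-1.05, 2.28], [0.14, 2.33], [-1.42, 4.57], [0.1, 2.73], [-2.68, 2.68]. Speed limits (rad/s): [2.57, 2.57, 3.14, 3.14, 3.14, 3.14].

### API

Orientations are given as a 3x3 rotation matrix whose columns are the frame's x, y, z axes.
In Python, from workcell import r gives the robot as it stands.
- The arm moves only by the tool servo_tool, never from a script. Its argument "steps" is a list of rows, each a list of 4 numbers: the shift along the world's x, y, z in cm, then the turn about the world's z in rad. In form: [[tx, ty, tz, turn], ...]. A call has exactly 5 rows; each row is the pose to reach, as a shift and turn from the pose measured when the call began; what a row does not reach only later rows make up. A row lasts 1/8 s, in which the tool goes at most 62.5 mm and 10.7 degrees, less where a joint would pass 70% of its speed; a pose out of reach is approached as far as the arm can. A call with a gripper value outside its range is refused whole. "grip" is the opening in per cent of the stroke, from 0 (shut) to 100 (fully open), set as the call begins (left out, the last holds). The fingers move at their own pace and stop on an object; "squeeze" is the grip in N (left out, the last holds). Time passes only in rows, so rows that repeat a pose let the fingers close, or fill a call up. It gives the time, the measured TCP pose, the force and the opening at its end, in the units of the state.
- r.read_state(): the state, without advancing time (a new reading comes with each control period).
- r.capture(name): name is "side" or "top"; returns the picture (420x560x3 uint8, red, green, blue); there is no depth.
- r.camera_info(name): a dict with "fov_y" (degrees; the focal length in pixels is half the picture's height over the tangent of half this angle, whatever the lens; pixels are square), "cx", "cy" (the principal point, pixels), "origin" and "rotation" of the camera in the world. Camera axes: x right, y down, z forward; pixel columns grow to the right and rows downward; lengths in m; the calibration is good to about 2 mm. A picture is of the moment at which its call begins. camera_info takes no time and is no camera call.
- r.sign_off(): hands the job in, once; it reports no verdict.
The state is a dict: "t": time; "joint_pos": joint angles; "qvel": joint speeds; "tau": joint torques, N m; "ee_pos": TCP position; "tool_rot": TCP orientation; "ft_force": force on the tool from outside, world axes, zero at the start; "ft_torque": the same for the moment, N m; "grip_width": finger opening in m.
Only numpy, scipy, OpenCV 4.12 (cv2) and the standard library are available. Lean on these libraries where they do the work, as an engineer would, in place of code of your own. Each camera call takes 0.05 s, during which the arm holds its last target.

### The job

Check the level in the feed pump: take the gauge rod (the one with the collar) from the rack, push it into the pump's slanting guide tube until its collar stops on the tube's mouth, and draw it right out again. Then hold the rod level and still with its tip over the middle of the white tile, about 8 cm above it and touching nothing, so the tip can be read. Finish while still holding the rod there; leave the plain rod and the other things on the table alone.

Things in the scene. Friction and masses are not known exactly. Their poses are not given: they have to be found in the camera images.
- gauge: Gauge rod, about 0.12 kg, lying level in one of the rack's two places. Origin: middle of its handle, on the rod's axis; x runs to the tip, z up at the start. Handle: flat-sided black bar 100 long (x -50 to +50), 16 wide, 20 high, free below and beside its middle. Collar: steel disc 34 across, x +50 to +58. Shaft: steel, 8 thick, round tip at x = +157, dark rings near the tip. All mm.
- gauge_tip (a point): The very tip of the gauge rod, on its axis (157 mm along x from the gauge's origin).
- gauge_collar (a point): Centre of the collar face that looks to the tip (58 mm along x from the gauge's origin); this face stops on the rim of the guide tube.
- stirrer: The plain rod in the other place of the rack, to be left alone: same handle, shaft and frame as the gauge rod but without collar or ring marks. Which place holds which rod varies.
- rack: Fixed rack, base 210 x 150 x 12 mm, origin at the centre of its underside. Rods lie along its x, shafts to +x, at y = -45 and +45, handle middles at x = -40, axes 65 mm above the table. 8 mm saddle plates at x = -83 (carries the handles' tails; 21 mm notch, cheeks up to the rod axis) and x = +80 (carries the shafts); a rod lifts straight up out of them.
- pump: Fixed grey feed pump: housing 170 long x 150 wide, top 125 mm above the table, a low motor behind it to x = +300 mm, a flat cap on top 10 mm high. Origin on the table straight below the centre of the guide tube's mouth; x points level from the mouth towards the housing (front wall at x = +45 mm, base plate from +30 mm). The mouth looks up and back along -x.
- guide_mouth (a point): Centre of the guide tube's mouth, 140 mm above the table. z points out of the tube along its axis, 35 degrees above level; the rod goes in along -z: towards the pump's x and 35 degrees down. Funnel 24 mm wide narrowing within 16 mm to a 14 mm bore; rim 32 mm across. Tube 115 mm long: the collar meets the rim before the tip meets anything.
- tile: Fixed reading tile: white ceramic 90 x 90 mm on a dark plate 100 x 100 mm, flat on the table. Origin at the centre of its underside.
- tile_top (a point): Centre of the tile's white top face, 14 mm above the table.
- mug: Bystander: steel mug 72 mm wide, 85 mm high, handle at its +y; origin at the centre of its underside.
- jar: Bystander: closed jar 60 mm wide, 85 mm high; origin at the centre of its underside.
- flange: Bystander: flat steel ring 70 mm wide, 14 mm high; origin at the centre of its underside.
- pot: Bystander: dark steel pot 120 mm wide, 100 mm high, with handles; origin at the centre of its underside.
- brush: Bystander: brush lying flat along its x, handle to -x; origin at the middle of its underside.
- spatula: Bystander: spatula lying flat along its x, handle to -x; origin at the middle of its underside.
There are look-alikes about, which are no part of the job. What is shaped like the gauge but red is not meant.

How it is judged:
By the outcome, as a careful person would: the job done as asked, in the order asked, and still so for the second after the job is handed in, while the arm keeps its last pose, push and grip.
It also fails if it takes over 51 s, if anything falls off the work surface, if the arm or the gripper's body presses on something with over 40 N, if the wrist force passes 120 N, or if a joint passes its speed limit or range.

## Working session

There is one attempt and no reset: what is moved stays moved. The work goes in short steps, Python scripts to look and compute and a tool call to move; the robot and the scene stay as the last step left them, time stands still between calls to the robot, and variables do not carry over. Pictures are saved under pics/ and viewed, and the job is handed in when it is done.

Besides the shell and the picture viewer there is one more tool, called by a JSON object that holds its "op" and its "data". servo_tool: Moves the arm, as the interface text tells. Its arguments: {"type":"object","properties":{"steps":{"type":"array","items":{"type":"array","items":{"type":"number"}}},"grip":{"type":"number"},"squeeze":{"type":"number"}},"required":["steps"]}

```bash
mkdir -p pics; ls; python3 - <<'E'
from workcell import r
import cv2, numpy as np
for n in ("side","top"):
    cv2.imwrite(f"pics/{n}0.png", r.capture(n)[:,:,::-1])
    print(n, r.camera_info(n))
print(r.read_state())
E
```

```text
pics
side {'fov_y': 54.98259734028863, 'cx': 286.9432675011998, 'cy': 209.75959585356202, 'origin': array([0.46585216, 0.73843129, 0.9308423 ]), 'rotation': array([[-0.99932997, -0.01575352,  0.03303703],
       [-0.03368276,  0.74901085, -0.66170101],
       [-0.01432097, -0.66237042, -0.74903961]])}
top {'fov_y': 53.288713082393116, 'cx': 282.22228895591354, 'cy': 210.5791285181765, 'origin': array([0.41099634, 0.03676418, 1.29699213]), 'rotation': array([[ 0.01892206, -0.99725788,  0.07154493],
       [-0.9998019 , -0.01843132,  0.00751321],
       [-0.00617394, -0.07167292, -0.99740908]])}
{'t': 0.1, 'joint_pos': array([ 1.21550446e+00,  3.07502838e-01,  1.50753802e+00, -2.48390067e-06,
        1.32843163e+00, -7.34791712e-02]), 'qvel': array([ 1.71138438e-04, -2.61411149e-03, -3.79582519e-03, -4.75328820e-04,
        5.42945673e-05,  9.69282759e-04]), 'tau': array([ 6.12728363e-04, -4.58529961e+01, -2.52603221e+01, -2.76065921e-04,
        5.65053691e-03, -1.15933776e-05]), 'ee_pos': array([0.15969742, 0.55171739, 0.2304723 ]), 'tool_rot': array([[ 2.78096105e-01,  9.60553034e-01, -6.51663975e-04],
       [ 9.60551425e-01, -2.78096836e-01, -1.76326260e-03],
       [-1.87493293e-03, -1.35600300e-04, -9.99998233e-01]]), 'ft_force': array([ 0.31703685, -0.15431172,  0.10251479]), 'ft_torque': array([0.01888396, 0.00873619, 0.02562861]), 'grip_width': 0.08529992316162732}
```

View pics/side0.png

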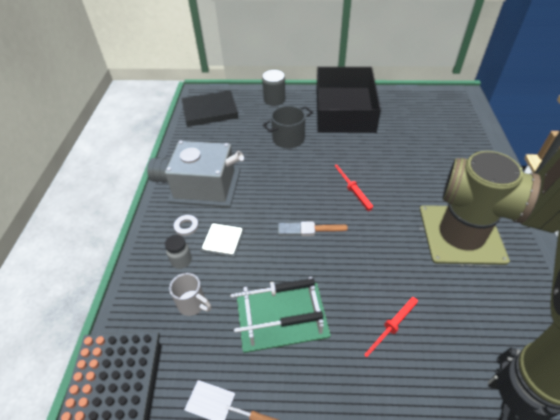

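View pics/top0.png

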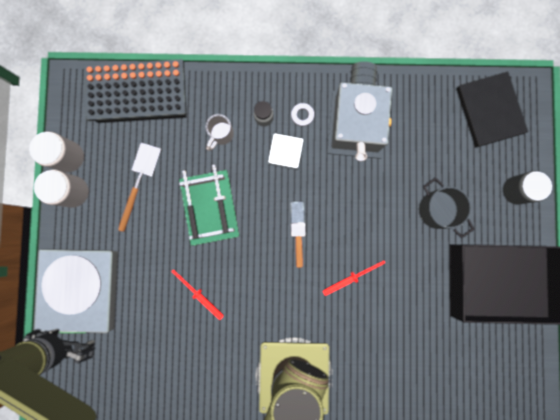

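```bash
python3 - <<'E'
import cv2, numpy as np
s=cv2.imread("pics/side0.png"); t=cv2.imread("pics/top0.png")
cv2.imwrite("pics/c1.png", cv2.resize(s[265:355,225:335],None,fx=7,fy=6.5,interpolation=cv2.INTER_CUBIC))
cv2.imwrite("pics/c2.png", cv2.resize(t[155:255,170:250],None,fx=6,fy=6,interpolation=cv2.INTER_CUBIC))
cv2.imwrite("pics/c3.png", cv2.resize(s[130:260,140:260],None,fx=4.6,fy=4.6,interpolation=cv2.INTER_CUBIC))
cv2.imwrite("pics/c4.png", cv2.resize(t[60:180,260:400],None,fx=5,fy=5,interpolation=cv2.INTER_CUBIC))
E
```

```text
(no output)
```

View pics/c1.png

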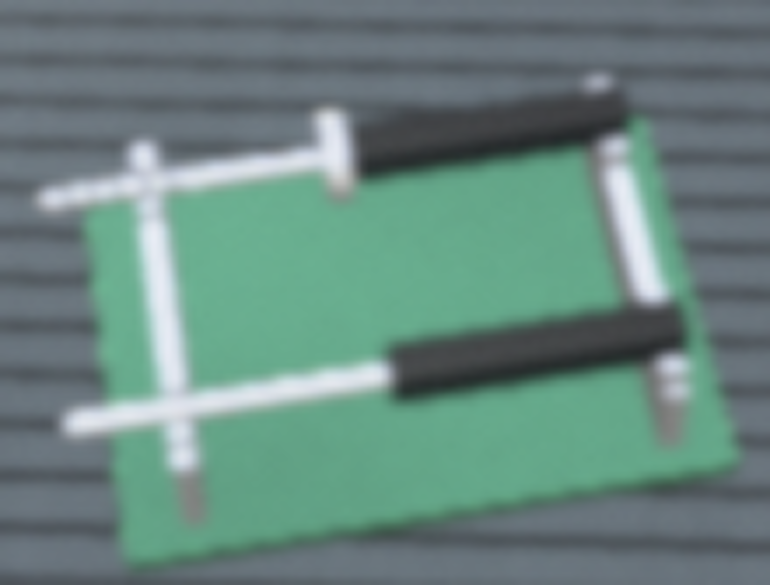

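View pics/c2.png

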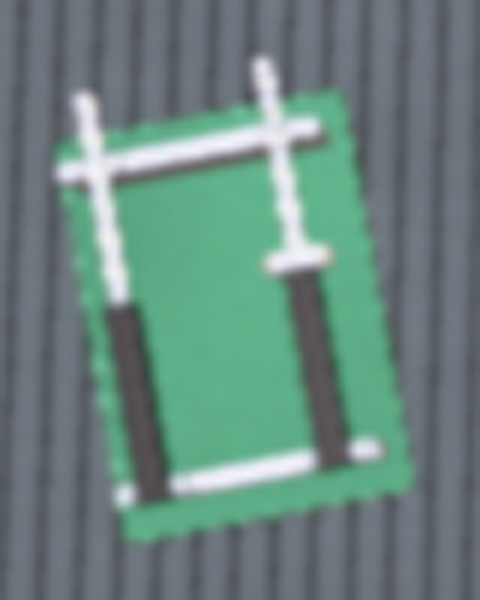

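View pics/c3.png

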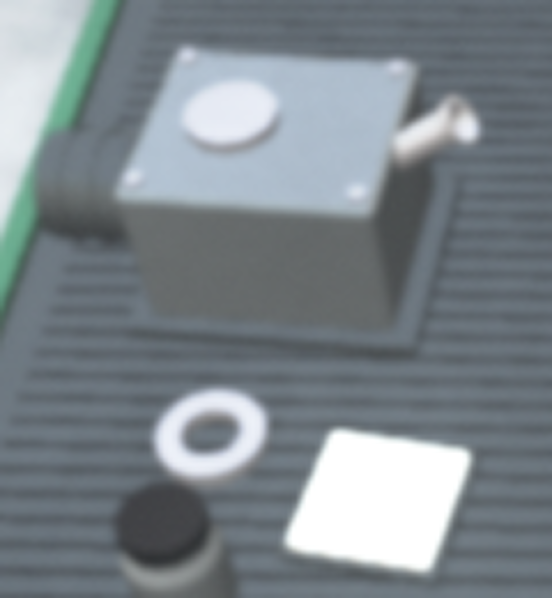

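View pics/c4.png

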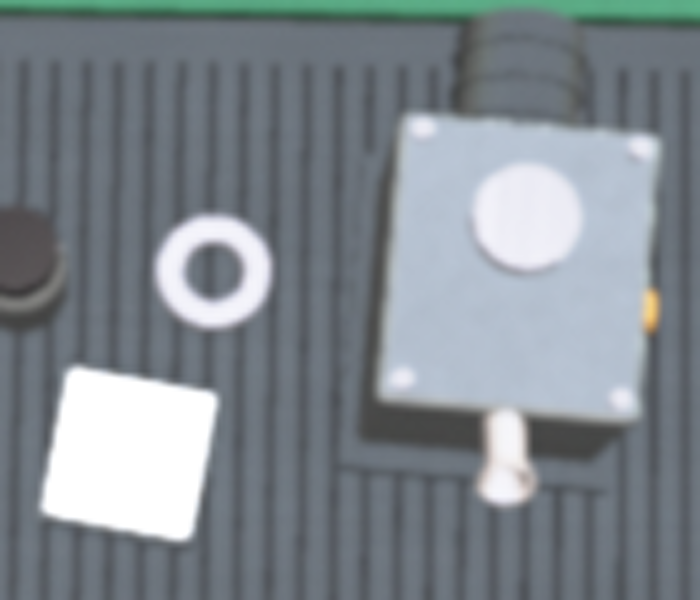

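```bash
cat > h.py <<'E'
import numpy as np, cv2
from workcell import r
from scipy.optimize import least_squares
CI={n:r.camera_info(n) for n in("side","top")}
def proj(n,P):
    c=CI[n]; f=210/np.tan(np.radians(c["fov_y"])/2)
    q=(np.atleast_2d(P)-c["origin"])@c["rotation"]
    return np.c_[c["cx"]+f*q[:,0]/q[:,2], c["cy"]+f*q[:,1]/q[:,2]]
def ray(n,uv,z):
    c=CI[n]; f=210/np.tan(np.radians(c["fov_y"])/2)
    d=c["rotation"]@np.array([(uv[0]-c["cx"])/f,(uv[1]-c["cy"])/f,1.])
    return c["origin"]+d*(z-c["origin"][2])/d[2]
def T(p,L):
    L=np.atleast_2d(L); c,s=np.cos(p[2]),np.sin(p[2])
    return np.c_[p[0]+c*L[:,0]-s*L[:,1], p[1]+s*L[:,0]+c*L[:,1], L[:,2]]
def crop(lst,sx,sy,ox,oy): return [((u+.5)/sx-.5+ox,(v+.5)/sy-.5+oy) for u,v in lst]
def fit(obs,p0):
    def f(p): return np.concatenate([(proj(n,T(p,L))-np.array(uv)).ravel() for n,L,uv in obs])
    s=least_squares(f,p0,loss="soft_l1"); return s.x,f(s.x).reshape(-1,2)
E
python3 - <<'E'
from h import *
np.set_printoptions(precision=4,suppress=True)
ct=lambda l:crop(l,6,6,170,155); cs=lambda l:crop(l,7,6.5,225,265)
d=-0.04
Lr=[[d+.157,-.045,.065],[d-.05,-.045,.073],[d+.054,-.045,.075],[d+.157,.045,.065],[d-.05,.045,.073],[.105,-.075,.012],[-.105,-.075,.012],[-.105,.075,.012],[.105,.075,.012]]
pt=ct([(262,65),(333,465),(298,260),(85,98),(155,498),(340,92),(412,488),(130,542),(58,150)])
ps=cs([(40,200),(625,112),(335,152)]); psb=cs([(62,425),(128,565),(738,463)])
Ls=[[d+.157,-.045,.065],[d-.05,-.045,.067],[d+.054,-.045,.067],[d+.157,.045,.065],[.105,.075,.012],[-.105,.075,.012]]
for nm,o in(("both",[("top",Lr,pt),("side",Ls,ps+psb)]),("top",[("top",Lr,pt)]),("side",[("side",Ls,ps+psb)])):
    x,e=fit(o,[.65,.2,.2]);print("rack",nm,x);print(e.T if nm!="x" else"")
Lp=[[.215,.075,.125],[.215,-.075,.125],[.045,-.075,.125],[.045,.075,.125],[0,0,.140]]
ct=lambda l:crop(l,5,5,260,60); cs=lambda l:crop(l,4.6,4.6,140,130)
pt=ct([(405,115),(660,133),(638,420),(377,402),(507,485)]); ps=cs([(120,200),(180,50),(415,62),(372,215),(462,120)])
for nm,o in(("both",[("top",Lp,pt),("side",Lp,ps)]),("top",[("top",Lp,pt)]),("side",[("side",Lp,ps)])):
    x,e=fit(o,[.7,-.15,0]);print("pump",nm,x);print(e.T)
q=.045;Lt=[[q,q,.014],[q,-q,.014],[-q,-q,.014],[-q,q,.014]]
pt=ct([(72,366),(217,395),(190,543),(41,513)]);ps=cs([(285,547),(333,430),(470,452),(432,575)])
for nm,o in(("both",[("top",Lt,pt),("side",Lt,ps)]),("top",[("top",Lt,pt)]),("side",[("side",Lt,ps)])):
    x,e=fit(o,[.7,0,0]);print("tile",nm,x);print(e.T)
E
```

```text
rack both [0.5084 0.2729 0.2102]
[[ 0.2298  0.5594 -0.0934  0.0013 -0.0496  0.3293  0.695  -0.4098 -0.2292
  -0.2671 -0.0788 -0.3163 -0.1084 -0.638   0.1736]
 [-0.6244  0.9992  0.3346 -0.4026  1.3658 -0.1083  0.4704  0.7968 -0.6148
   0.295  -0.2827  0.37    0.3663 -0.0326 -0.0562]]
rack top [0.5092 0.2732 0.2122]
[[ 0.0433  0.5137 -0.2111 -0.1728 -0.0825  0.154   0.6569 -0.4274 -0.3849]
 [-0.8805  0.7069  0.0594 -0.598   1.136  -0.3754  0.1695  0.5956 -0.7846]]
rack side [0.5079 0.2726 0.2075]
[[-0.0132  0.1875 -0.0638  0.0549 -0.5147  0.3227]
 [ 0.084  -0.2934  0.2609  0.1457 -0.2365 -0.0288]]
pump both [ 0.6479 -0.1717 -0.0663]
[[-1.2973 -0.0239  0.3814 -0.2159 -0.0168 -2.3597 -1.1242  0.6303  0.0128
  -0.1409]
 [-0.4733  0.1548  1.0878  0.3266  0.4716 -0.5941 -0.4639 -0.2474 -0.4267
   0.0373]]
pump top [ 0.6489 -0.1719 -0.0694]
[[-0.9843  0.2755  0.5008 -0.082   0.0623]
 [-0.856  -0.073   0.8402 -0.079   0.1349]]
pump side [ 0.6464 -0.1707 -0.0631]
[[-1.905  -0.842   0.9968  0.5699  0.3408]
 [-0.1871 -0.1263 -0.0164 -0.1443  0.2609]]
tile both [ 0.689   0.0399 -0.1705]
[[-0.0155 -0.6083 -0.5845  0.6792  0.1213  0.025  -0.4211 -1.0958]
 [ 1.4065  0.9238 -0.5335  0.0855 -0.5943  0.5665  0.33   -1.617 ]]
tile top [ 0.6905  0.0394 -0.1753]
[[ 0.2213 -0.4002 -0.5146  0.7784]
 [ 0.8811  0.5341 -0.9536 -0.4715]]
tile side [ 0.6879  0.0409 -0.1615]
[[ 0.5478  0.1805 -0.1663 -0.5534]
 [-0.1511  0.9277  0.4883 -1.3968]]
```

```bash
cat > dist.py <<'E'
from h import *
np.set_printoptions(precision=4,suppress=True)
d=-0.04;q=.045
ct=lambda l:crop(l,6,6,170,155); cs=lambda l:crop(l,7,6.5,225,265)
ct2=lambda l:crop(l,5,5,260,60); cs2=lambda l:crop(l,4.6,4.6,140,130)
Lp=[[.215,.075,.125],[.215,-.075,.125],[.045,-.075,.125],[.045,.075,.125],[0,0,.140]]
Lt=[[q,q,.014],[q,-q,.014],[-q,-q,.014],[-q,q,.014]]
Lr=[[d+.157,-.045,.065],[d-.05,-.045,.073],[d+.054,-.045,.075],[d+.157,.045,.065],[d-.05,.045,.073],[.105,-.075,.012],[-.105,-.075,.012],[-.105,.075,.012],[.105,.075,.012]]
Ls=[[d+.157,-.045,.065],[d-.05,-.045,.067],[d+.054,-.045,.067],[d+.157,.045,.065],[.105,.075,.012],[-.105,.075,.012]]
O=[[("top",Lr,ct([(262,65),(333,465),(298,260),(85,98),(155,498),(340,92),(412,488),(130,542),(58,150)])),("side",Ls,cs([(40,200),(625,112),(335,152),(62,425),(128,565),(738,463)]))],
[("top",Lp,ct2([(405,115),(660,133),(638,420),(377,402),(507,485)])),("side",Lp,cs2([(120,200),(180,50),(415,62),(372,215),(462,120)]))],
[("top",Lt,ct2([(72,366),(217,395),(190,543),(41,513)])),("side",Lt,cs2([(285,547),(333,430),(470,452),(432,575)]))]]
f0={n:210/np.tan(np.radians(CI[n]["fov_y"])/2) for n in CI}
def pj(n,P,k):
    c=CI[n];uv=(proj(n,P)-[c["cx"],c["cy"]])/f0[n]; r2=(uv**2).sum(1,keepdims=True)
    return uv*(1+k*r2)*f0[n]+[c["cx"],c["cy"]]
def f(x,full=False):
    k={"top":x[9],"side":x[10]}
    e=[pj(n,T(x[3*i:3*i+3],L),k[n])-np.array(uv) for i,o in enumerate(O) for n,L,uv in o]
    return e if full else np.concatenate(e).ravel()
s=least_squares(f,[.508,.273,.21,.648,-.172,-.066,.689,.04,-.17,0,0],loss="soft_l1")
print(s.x,s.cost)
for e in f(s.x,True):print(e.T)
E
python3 dist.py
```

```text
[ 0.5086  0.2737  0.2106  0.6485 -0.1722 -0.0668  0.6893  0.04   -0.1703
 -0.0183 -0.0623] 9.735608738966445
[[-0.0248  0.3038 -0.3584 -0.183  -0.2484  0.0662  0.443  -0.577  -0.3896]
 [-0.6424  0.9316  0.285  -0.3924  1.2959 -0.1414  0.4025  0.7226 -0.6081]]
[[-0.1382 -0.1995 -0.3601  0.1608 -0.3349 -0.1522]
 [ 0.277  -0.1595  0.4855 -0.0684 -0.8617 -0.5968]]
[[-1.203  -0.1282  0.3954 -0.0706  0.0899]
 [-0.4286  0.3127  0.9898  0.1556  0.3018]]
[[-1.7431 -0.5633  0.6285 -0.0477 -0.2409]
 [-0.4998 -0.1353 -0.1584 -0.4834  0.0299]]
[[-0.043  -0.652  -0.6148  0.6553]
 [ 1.3583  0.8637 -0.6249  0.0029]]
[[ 0.2942  0.0802 -0.4887 -1.1049]
 [-0.6929  0.5612  0.3348 -1.6722]]
```

{"op": "servo_tool", "data": {"steps": [[4.2, -4.4, -0.5, 0.1], [8.4, -8.8, -1, 0.2], [12.6, -13.2, -1.5, 0.3], [16.8, -17.6, -2, 0.4], [21, -22, -2.5, 0.49]], "grip": 60, "squeeze": 40}}

```text
t: 0.72
ee_pos: [0.3706, 0.3301, 0.2051]
tool_rot: [[-0.21, 0.978, 0.0], [0.978, 0.21, -0.002], [-0.002, -0.0, -1.0]]
ft_force: [0.1, 0.3, 0.4]
grip_width: 0.0508
```

{"op": "servo_tool", "data": {"steps": [[4, -4, -2, 0], [8, -8, -4, 0], [10.8, -10.9, -7, 0], [10.8, -10.9, -12, 0], [10.8, -10.9, -16, 0]], "grip": 60}}

```text
t: 1.35
ee_pos: [0.4785, 0.2201, 0.0433]
tool_rot: [[-0.208, 0.978, -0.001], [0.978, 0.208, -0.002], [-0.002, -0.001, -1.0]]
ft_force: [0.9, -0.5, -0.5]
grip_width: 0.0517
```

```bash
python3 - <<'E'
from h import *
s=r.capture("side");print(r.read_state()["ee_pos"])
cv2.imwrite("pics/g1.png", cv2.resize(s[240:360,200:350,::-1],None,fx=5,fy=5,interpolation=cv2.INTER_CUBIC))
E
```

```text
[0.47498798 0.21904862 0.03897273]
```

View pics/g1.png

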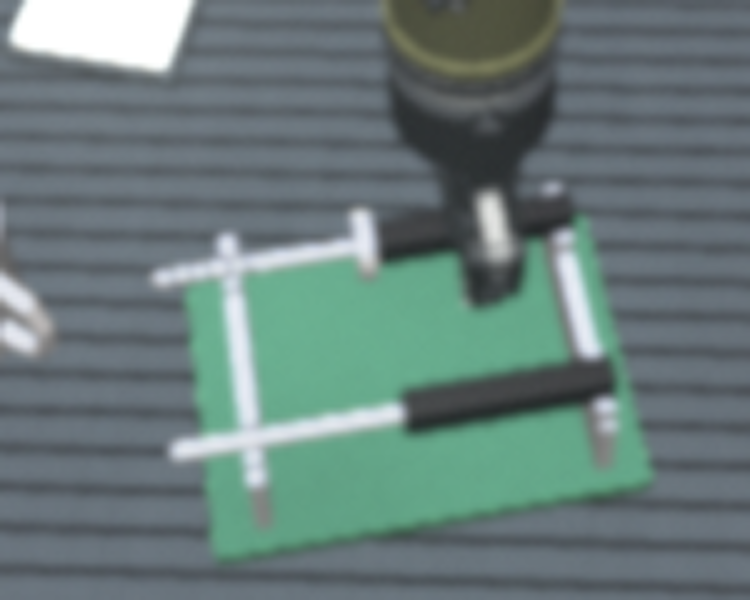

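{"op": "servo_tool", "data": {"steps": [[0.3, 0.15, 0.5, 0], [0.3, 0.15, 0.5, 0], [0.3, 0.15, 0.5, 0], [0.3, 0.15, 0.5, 0], [0.3, 0.15, 0.5, 0]], "grip": 0, "squeeze": 40}}

```text
t: 2.02
ee_pos: [0.4788, 0.2211, 0.0453]
tool_rot: [[-0.209, 0.978, -0.007], [0.978, 0.209, -0.004], [-0.003, -0.007, -1.0]]
ft_force: [-0.5, -0.4, 6.4]
grip_width: 0.0158
```

```bash
python3 - <<'E'
from h import *
for i in range(3):
  s=r.read_state();print(s["t"],s["ee_pos"],s["ft_force"],s["ft_torque"],s["grip_width"])
E
```

```text
2.025 [0.47884309 0.22109845 0.04530356] [-0.49873853 -0.37129881  6.4267078 ] [ 0.02210189  0.11256735 -0.00246585] 0.015819571861582293
2.025 [0.47884309 0.22109845 0.04530356] [-0.49873853 -0.37129881  6.4267078 ] [ 0.02210189  0.11256735 -0.00246585] 0.015819571861582293
2.025 [0.47884309 0.22109845 0.04530356] [-0.49873853 -0.37129881  6.4267078 ] [ 0.02210189  0.11256735 -0.00246585] 0.015819571861582293
```

{"op": "servo_tool", "data": {"steps": [[0, 0, 1, 0], [0, 0, 4, 0], [0, 0, 9, 0], [0, -3, 13, -0.05], [0, -8, 14, -0.1]], "grip": 0, "squeeze": 60}}

```text
t: 2.65
ee_pos: [0.481, 0.1417, 0.189]
tool_rot: [[-0.111, 0.994, 0.0], [0.994, 0.111, -0.002], [-0.002, -0.0, -1.0]]
ft_force: [0.2, 0.1, -1.9]
grip_width: 0.0151
```

{"op": "servo_tool", "data": {"steps": [[-0.2, -6, 0, -0.05], [-0.4, -12, 0, -0.1], [-0.6, -18, 0, -0.14], [-0.9, -24, -0.5, -0.18], [-1.2, -28, -2, -0.18]]}}

```text
t: 3.28
ee_pos: [0.4694, -0.1412, 0.1701]
tool_rot: [[0.07, 0.998, 0.003], [0.998, -0.07, -0.003], [-0.003, 0.003, -1.0]]
ft_force: [0.2, 0.5, -0.8]
grip_width: 0.0155
```

{"op": "servo_tool", "data": {"steps": [[0, 0, 0, 0], [0, 0, 0, 0], [0, 0, 0, 0], [0, 0, 0, 0], [0, 0, 0, 0]]}}

```text
t: 3.9
ee_pos: [0.4696, -0.1403, 0.1703]
tool_rot: [[0.069, 0.998, 0.003], [0.998, -0.069, -0.003], [-0.003, 0.003, -1.0]]
ft_force: [0.2, -0.4, -0.8]
grip_width: 0.0153
```

```bash
python3 - <<'E'
from h import *
s=r.capture("side");t=r.capture("top");st=r.read_state();print(st["t"],st["ee_pos"],st["tool_rot"],st["ft_force"],st["grip_width"])
cv2.imwrite("pics/s2.png",s[:,:,::-1]);cv2.imwrite("pics/t2.png",t[:,:,::-1])
cv2.imwrite("pics/g2.png", cv2.resize(s[110:210,200:320,::-1],None,fx=6,fy=6,interpolation=cv2.INTER_CUBIC))
cv2.imwrite("pics/g3.png", cv2.resize(t[130:230,320:420,::-1],None,fx=6,fy=6,interpolation=cv2.INTER_CUBIC))
E
```

```text
4.0 [ 0.46948285 -0.14064649  0.17023308] [[ 0.06927429  0.99759376  0.00278758]
 [ 0.99759223 -0.06926443 -0.00348949]
 [-0.00328802  0.0030226  -0.99999003]] [-0.44000326  0.795102   -1.30576781] 0.015142978879492147
```

View pics/g2.png

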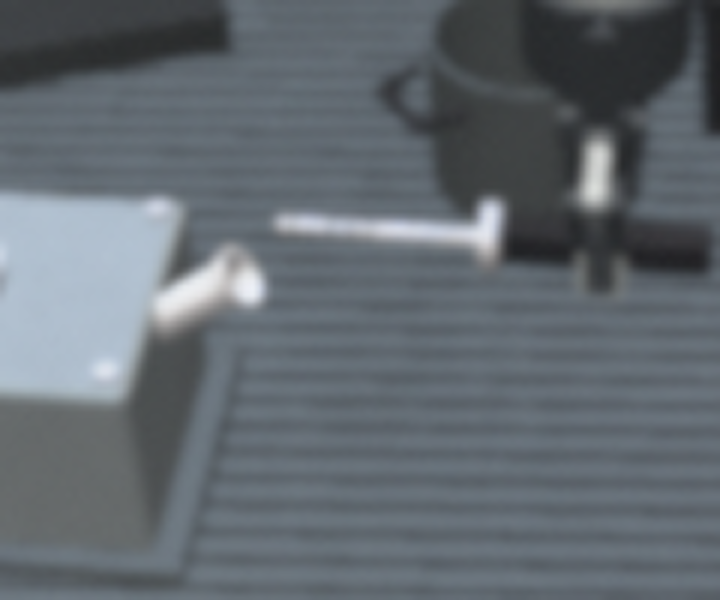

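View pics/g3.png

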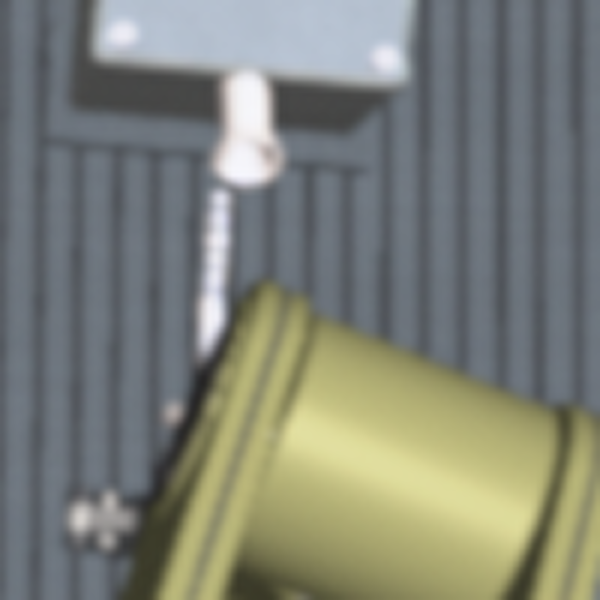

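```bash
cat >> h.py <<'E'
def tri(a,b):
    f=lambda P:np.r_[(proj("side",P)-a).ravel(),(proj("top",P)-b).ravel()]
    s=least_squares(f,[.6,0,.15]);return s.x,s.fun
E
python3 - <<'E'
from h import *
np.set_printoptions(precision=4,suppress=True)
cs=lambda u,v:crop([(u,v)],6,6,200,110)[0]; ct=lambda u,v:crop([(u,v)],6,6,320,130)[0]
print("tip",tri(cs(275,223),ct(222,190)))
print("mouth",tri(cs(243,277),ct(247,160)), tri(crop([(462,120)],4.6,4.6,140,130)[0],crop([(507,485)],5,5,260,60)[0]))
st=r.read_state();G=st["ee_pos"]-.019*st["tool_rot"][:,2];d=np.array([.9976,-.0693,0])
print("pred tip",G+.157*d, "px",proj("side",G+.157*d),cs(275,223),proj("side",G+.058*d),cs(485,235),proj("side",G-.05*d),cs(712,248),proj("top",G+.157*d),ct(222,190))
M=np.array([.6483,-.172,.14]);print(proj("side",M),cs(243,277),proj("top",M),ct(247,160))
E
```

```text
tip (array([ 0.6252, -0.1507,  0.1921]), array([-0.2313, -0.0291,  0.0007,  0.2189]))
mouth (array([ 0.6487, -0.1709,  0.1409]), array([-0.5032, -0.0646,  0.0042,  0.4769])) (array([ 0.6484, -0.1717,  0.1403]), array([-0.3045, -0.0391,  0.0025,  0.2885]))
pred tip [ 0.6261 -0.1515  0.1892] px [[244.9954 147.3315]] (245.41666666666666, 146.75) [[279.5093 149.271 ]] (280.4166666666667, 148.75) [[317.7028 151.4172]] (318.25, 150.91666666666666) [[356.7013 161.3488]] (356.5833333333333, 161.25)
[[239.7821 155.6646]] (240.08333333333334, 155.75) [[361.0918 156.9343]] (360.75, 156.25)
```

{"op": "servo_tool", "data": {"steps": [[-0.13, -1.92, 0, 0], [-0.13, -1.92, -2, 0], [-0.13, -1.92, -5.1, 0], [-0.13, -1.92, -5.1, 0], [-0.13, -1.92, -5.1, 0]]}}

```text
t: 4.62
ee_pos: [0.4687, -0.1607, 0.1198]
tool_rot: [[0.07, 0.998, 0.003], [0.998, -0.07, -0.004], [-0.004, 0.004, -1.0]]
ft_force: [-0.4, 0.1, -1.2]
grip_width: 0.015
```

```bash
cat > look.py <<'E'
import sys
from h import *
k=sys.argv[1]
s=r.capture("side");t=r.capture("top");st=r.read_state();np.set_printoptions(precision=4,suppress=True)
print(st["t"],st["ee_pos"],st["ft_force"],st["ft_torque"],st["grip_width"])
a=cv2.resize(s[120:190,205:305,::-1],None,fx=8,fy=8,interpolation=cv2.INTER_CUBIC)
cv2.imwrite(f"pics/s{k}.png",a)
cv2.imwrite(f"pics/t{k}.png",cv2.resize(t[130:200,320:400,::-1],None,fx=8,fy=8,interpolation=cv2.INTER_CUBIC))
E
python3 look.py 3
```

```text
4.725 [ 0.4692 -0.1606  0.1204] [-0.5467 -0.317  -2.0264] [0.0639 0.0249 0.0198] 0.015133289994420289
```

View pics/s3.png

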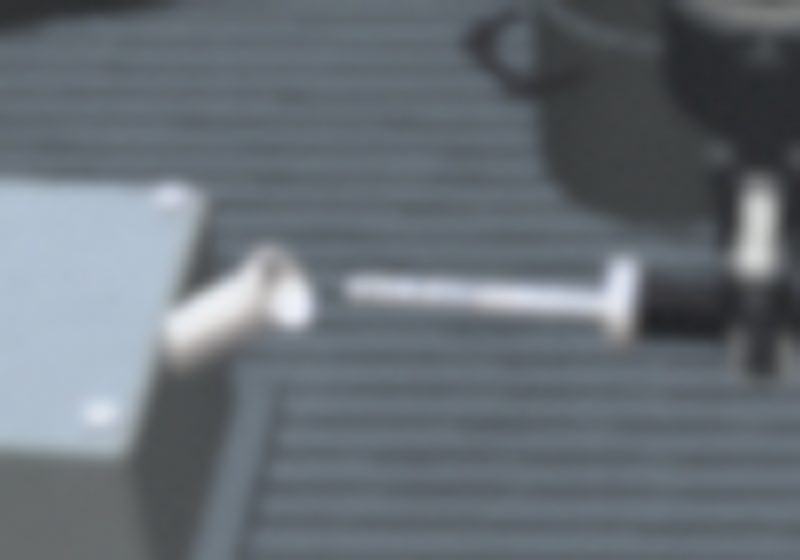

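View pics/t3.png

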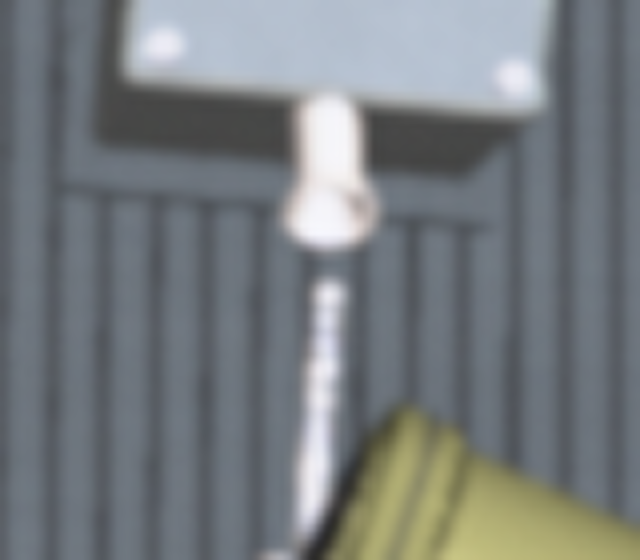

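{"op": "servo_tool", "data": {"steps": [[1.5, -0.1, 0, 0], [2.4, -0.17, 0, 0], [2.8, -0.2, 0, 0], [3.1, -0.22, 0, 0], [3.3, -0.23, 0, 0]], "squeeze": 25}}

```text
t: 5.35
ee_pos: [0.5021, -0.1628, 0.1202]
tool_rot: [[0.069, 0.998, 0.004], [0.998, -0.069, -0.004], [-0.004, 0.005, -1.0]]
ft_force: [-0.4, 0.4, -1.2]
grip_width: 0.0152
```

```bash
python3 look.py 4
```

```text
5.45 [ 0.5022 -0.1628  0.1203] [-0.0191  0.0527 -1.5543] [0.0369 0.064  0.0176] 0.01543805295932601
```

View pics/s4.png

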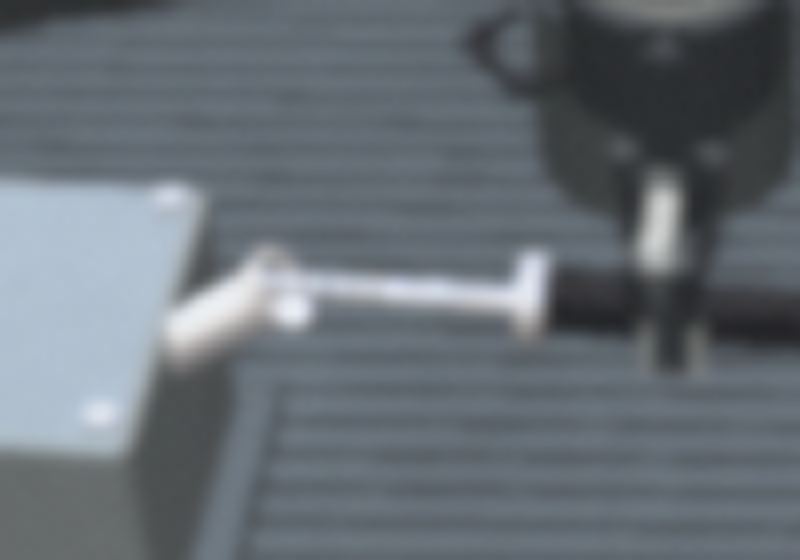

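View pics/t4.png

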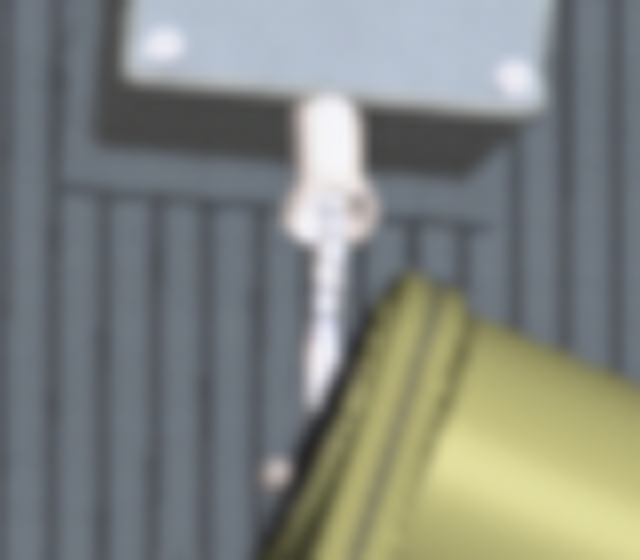

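```bash
cat > ov.py <<'E'
import sys
from h import *
k=sys.argv[1]; M=np.array([float(v) for v in sys.argv[2:5]]) if len(sys.argv)>4 else np.array([.6486,-.1715,.1402])
yaw=-.067;u=np.array([np.cos(yaw),np.sin(yaw),0]);l=np.array([-np.sin(yaw),np.cos(yaw),0]);c,s_=np.cos(np.radians(35)),np.sin(np.radians(35))
ax=c*u+np.array([0,0,-s_]);up=s_*u+np.array([0,0,c])
for n,o,sz,fn in(("side",(205,120),(100,70),"s"),("top",(320,130),(80,70),"t")):
    im=cv2.imread(f"pics/{fn}{k}.png")
    for R,dep,col in((.016,0,(0,0,255)),(.012,0,(0,255,0)),(.007,.016,(255,0,0)),(.016,.05,(0,0,255))):
        a=np.linspace(0,2*np.pi,60)
        P=M+dep*ax+R*(np.cos(a)[:,None]*l+np.sin(a)[:,None]*up)
        q=((proj(n,P)-o+.5)*8-.5).round().astype(int)
        cv2.polylines(im,[q],True,col,1)
    cv2.imwrite(f"pics/{fn}{k}o.png",im)
E
python3 ov.py 3; python3 ov.py 4
```

```text
(no output)
```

View pics/s3o.png

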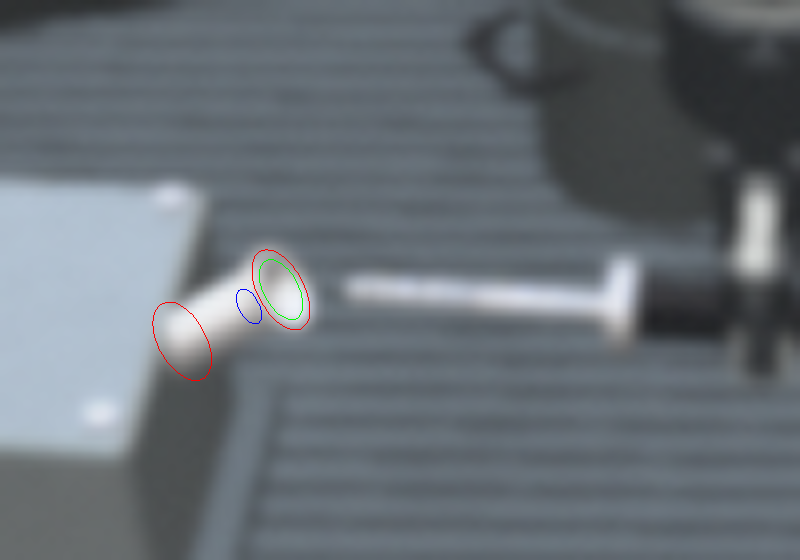

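View pics/s4o.png

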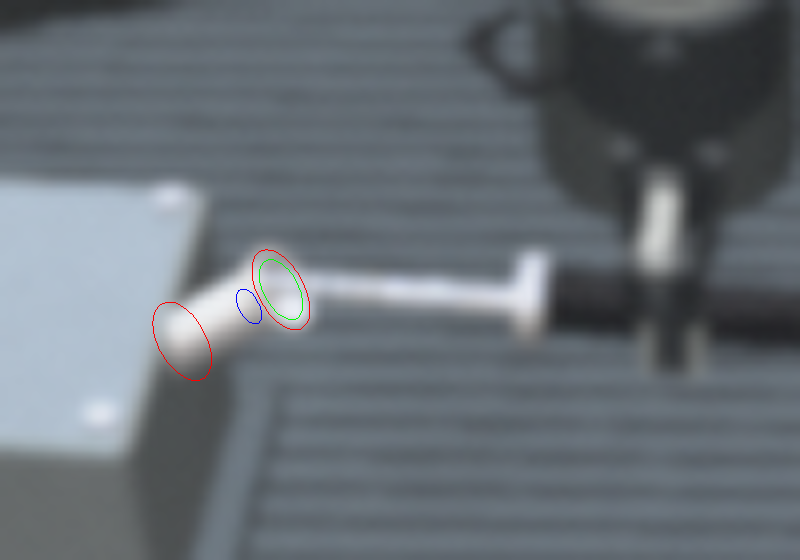

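View pics/t4o.png

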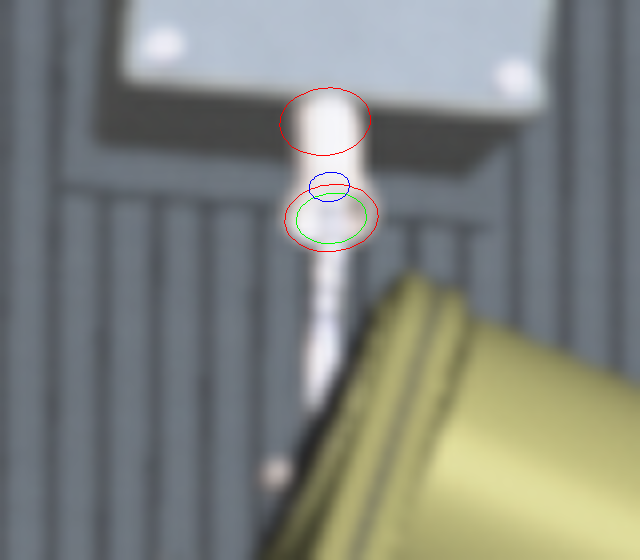

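{"op": "servo_tool", "data": {"steps": [[0.38, -0.03, 0, 0], [0.48, -0.03, 0.9, 0], [0.6, -0.04, 1.8, 0], [0.8, -0.05, 2.6, 0], [1.03, -0.07, 3.45, 0]], "squeeze": 25}}

```text
t: 6.08
ee_pos: [0.5085, -0.1627, 0.1543]
tool_rot: [[0.069, 0.998, -0.003], [0.998, -0.069, -0.003], [-0.003, -0.003, -1.0]]
ft_force: [-7.4, -1.0, -3.0]
grip_width: 0.0151
```

```bash
python3 look.py 5
```

```text
6.175 [ 0.5088 -0.1628  0.1549] [-9.2257 -0.4435 -2.6316] [ 0.0499  1.6946 -0.0929] 0.015183186948622668
```

View pics/s5.png

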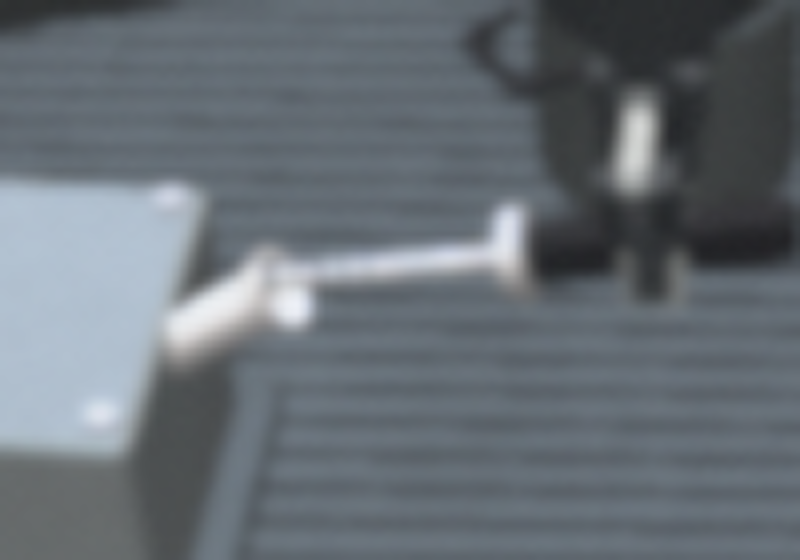

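View pics/t5.png

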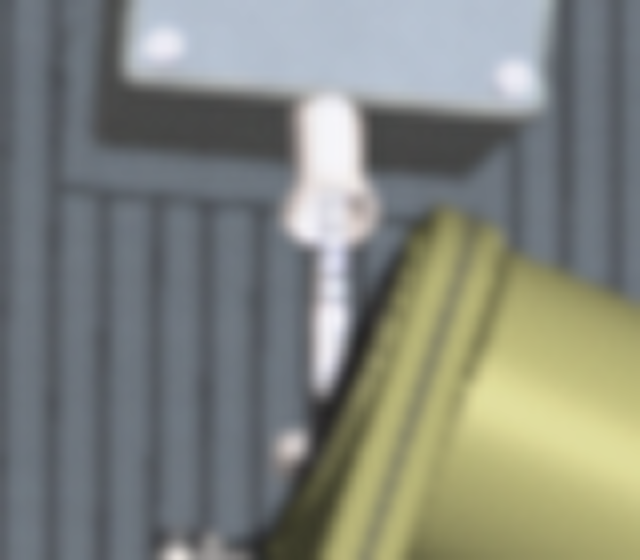

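{"op": "servo_tool", "data": {"steps": [[0.3, -0.02, 0.6, 0], [0.5, -0.03, 1.3, 0], [0.8, -0.05, 2.1, 0], [1.15, -0.08, 2.9, 0], [1.6, -0.1, 3.7, 0]]}}

```text
t: 6.8
ee_pos: [0.5227, -0.1636, 0.1923]
tool_rot: [[0.069, 0.998, -0.007], [0.998, -0.069, -0.003], [-0.003, -0.006, -1.0]]
ft_force: [-6.2, 0.2, -2.0]
grip_width: 0.015
```

```bash
python3 look.py 6
```

```text
6.9 [ 0.5243 -0.1637  0.1931] [-3.7609 -0.557  -4.0038] [ 0.1073  1.2759 -0.0317] 0.01506771209205227
```

View pics/s6.png

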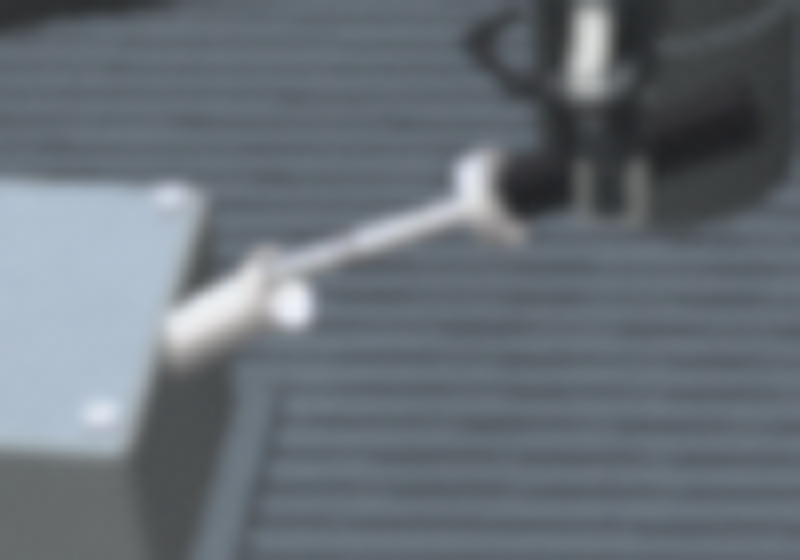

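View pics/t6.png

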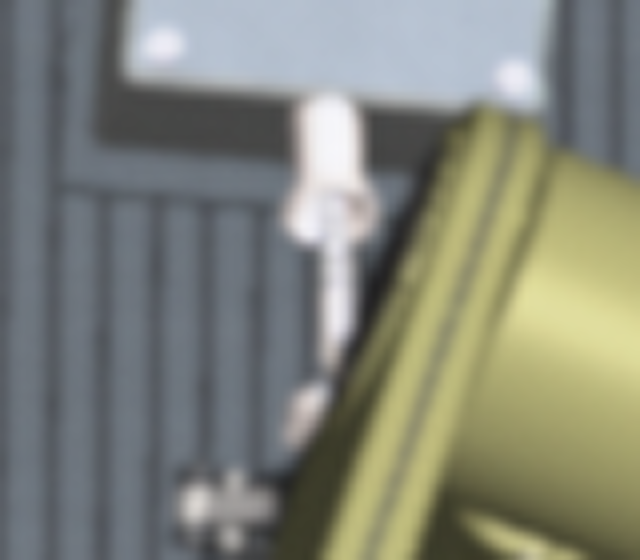

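{"op": "servo_tool", "data": {"steps": [[0.3, -0.02, 0.6, 0], [0.57, -0.04, 1.15, 0], [0.98, -0.07, 0.86, 0], [1.39, -0.09, 0.58, 0], [1.8, -0.12, 0.29, 0]]}}

```text
t: 7.52
ee_pos: [0.5401, -0.1646, 0.196]
tool_rot: [[0.069, 0.998, -0.008], [0.998, -0.069, -0.003], [-0.003, -0.008, -1.0]]
ft_force: [-8.2, -0.5, -0.6]
grip_width: 0.0149
```

```bash
python3 look.py 7
```

```text
7.625 [ 0.5422 -0.1648  0.1958] [-2.783   0.9933 -4.3756] [0.12   1.0726 0.021 ] 0.015065279725039847
```

View pics/s7.png

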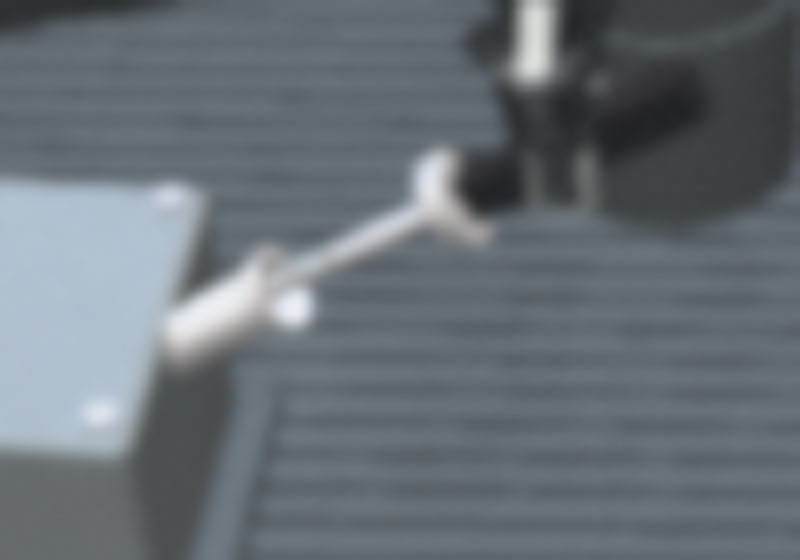

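{"op": "servo_tool", "data": {"steps": [[0.8, -0.06, -0.57, 0], [1.6, -0.11, -1.15, 0], [2.5, -0.17, -1.72, 0], [3.3, -0.22, -2.3, 0], [4.1, -0.28, -2.87, 0]]}}

```text
t: 8.25
ee_pos: [0.5834, -0.1675, 0.1669]
tool_rot: [[0.069, 0.998, -0.005], [0.998, -0.069, -0.003], [-0.003, -0.005, -1.0]]
ft_force: [-3.9, -0.0, -3.1]
grip_width: 0.0152
```

```bash
python3 look.py 8
```

```text
8.35 [ 0.5848 -0.1676  0.1663] [-0.6851  0.3438 -6.3304] [0.058  0.5845 0.0348] 0.01541902325273292
```

View pics/s8.png

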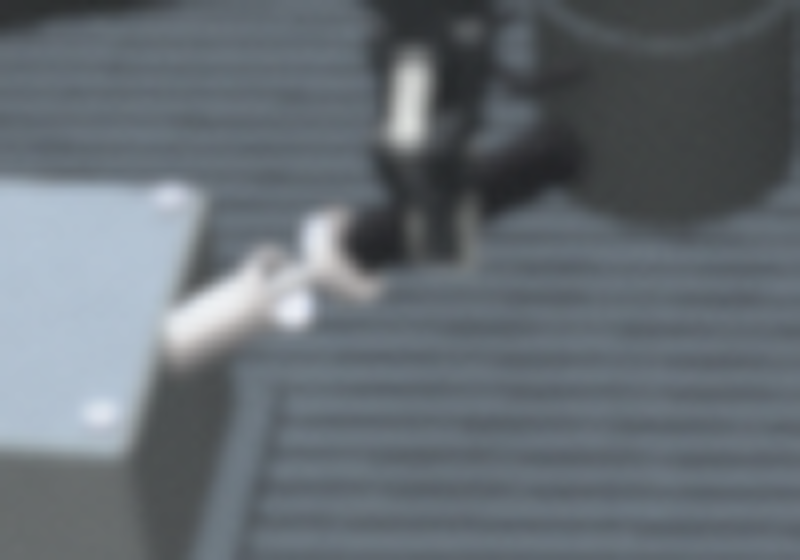

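{"op": "servo_tool", "data": {"steps": [[0.7, -0.05, -0.49, 0], [1.3, -0.09, -0.92, 0], [1.6, -0.11, -1.12, 0], [1.8, -0.12, -1.26, 0], [1.97, -0.13, -1.38, 0]], "squeeze": 35}}

```text
t: 8.98
ee_pos: [0.6046, -0.169, 0.1526]
tool_rot: [[0.069, 0.998, -0.003], [0.998, -0.069, -0.003], [-0.003, -0.002, -1.0]]
ft_force: [-3.4, -0.5, -2.9]
grip_width: 0.015
```

```bash
python3 look.py 9
```

```text
9.075 [ 0.6049 -0.1691  0.1525] [-2.3132  1.0913 -4.0074] [ 0.0051  0.9517 -0.0544] 0.014869496623741691
```

View pics/s9.png

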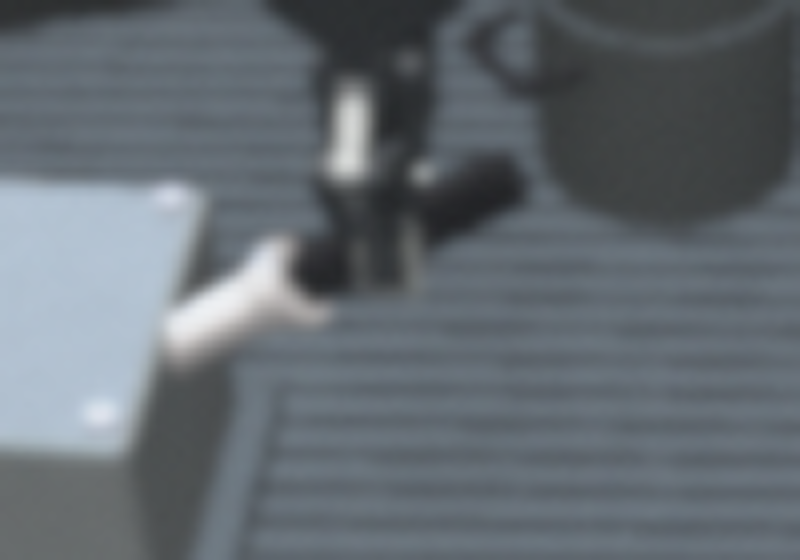

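View pics/t9.png

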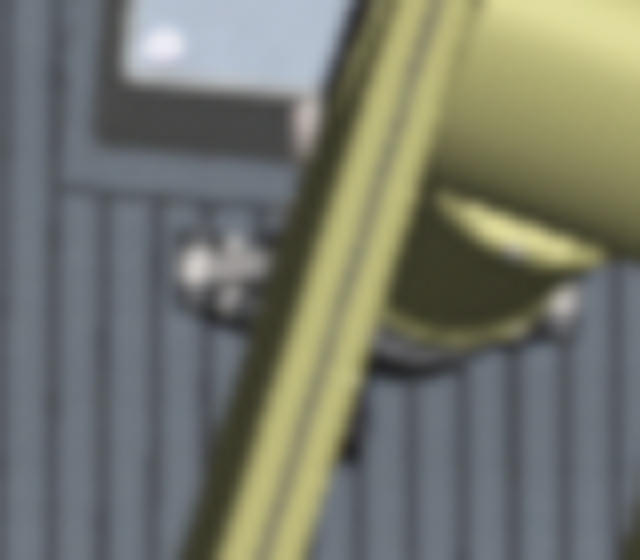

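{"op": "servo_tool", "data": {"steps": [[0.2, -0.01, -0.14, 0], [0.4, -0.03, -0.28, 0], [0.6, -0.04, -0.42, 0], [0.7, -0.05, -0.49, 0], [0.8, -0.05, -0.56, 0]]}}

```text
t: 9.7
ee_pos: [0.6051, -0.169, 0.1521]
tool_rot: [[0.068, 0.998, -0.014], [0.998, -0.068, -0.003], [-0.004, -0.013, -1.0]]
ft_force: [-31.3, 3.0, 37.8]
grip_width: 0.015
```

```bash
python3 look.py 10
```

```text
9.8 [ 0.6051 -0.169   0.1521] [-29.2753   2.9078  35.0749] [ 0.4108  4.6145 -0.0498] 0.014807764911006067
```

View pics/s10.png

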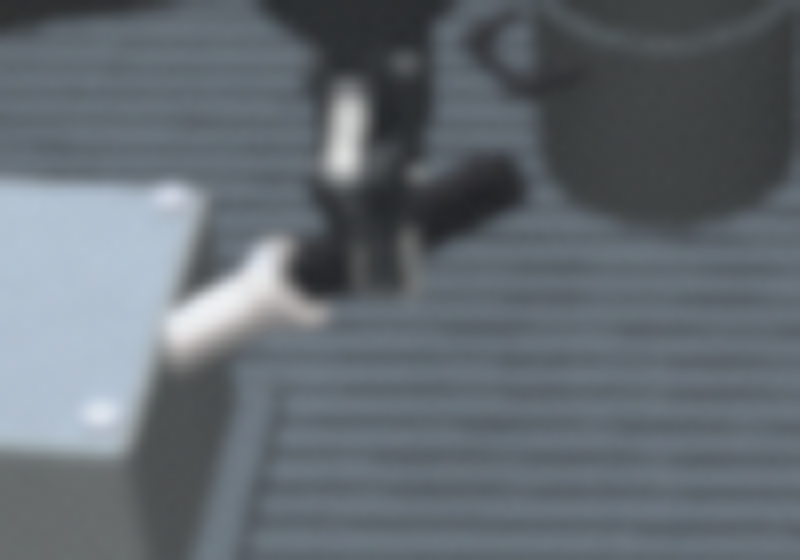

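{"op": "servo_tool", "data": {"steps": [[-0.8, 0.05, 0.57, 0], [-1.8, 0.12, 1.26, 0], [-2.9, 0.19, 2.03, 0], [-4, 0.27, 2.8, 0], [-5, 0.34, 3.5, 0]]}}

```text
t: 10.42
ee_pos: [0.5551, -0.1658, 0.1879]
tool_rot: [[0.068, 0.998, -0.012], [0.998, -0.068, -0.003], [-0.004, -0.012, -1.0]]
ft_force: [0.7, -0.1, -2.6]
grip_width: 0.0151
```

```bash
python3 look.py 11
```

```text
10.525 [ 0.5544 -0.1657  0.1884] [-0.9265  0.7599 -1.1858] [0.0121 0.4095 0.0683] 0.014781579408345838
```

View pics/s11.png

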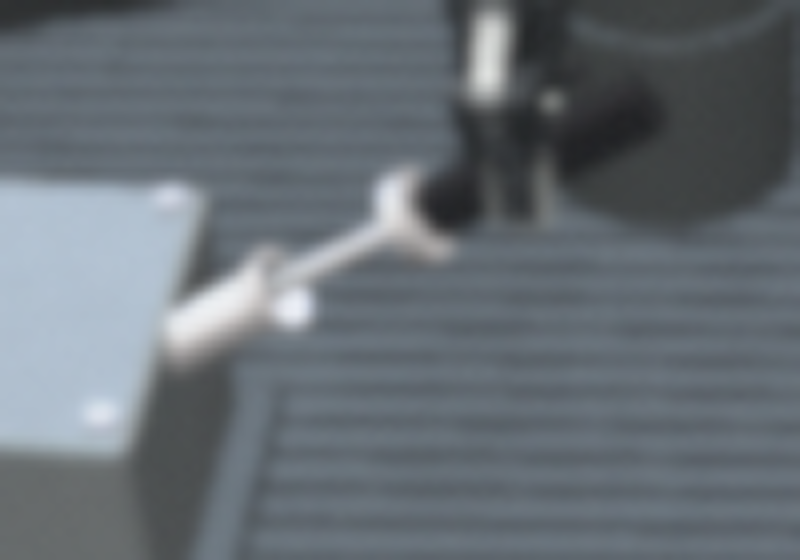

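{"op": "servo_tool", "data": {"steps": [[-1.0, 0.07, 0.7, 0], [-2.2, 0.15, 1.45, 0], [-3.2, 0.22, -0.1, 0], [-4, 0.27, -1.8, 0], [-4.6, 0.31, -3.6, 0]], "squeeze": 25}}

```text
t: 11.15
ee_pos: [0.5098, -0.1634, 0.1543]
tool_rot: [[0.069, 0.998, -0.006], [0.998, -0.069, -0.006], [-0.006, -0.006, -1.0]]
ft_force: [-0.7, -0.2, 3.0]
grip_width: 0.0154
```

```bash
python3 look.py 12
```

```text
11.25 [ 0.5083 -0.1629  0.1528] [-2.0709 -1.1803  2.8263] [-0.082  -0.2781 -0.0265] 0.014983952071463986
```

View pics/s12.png

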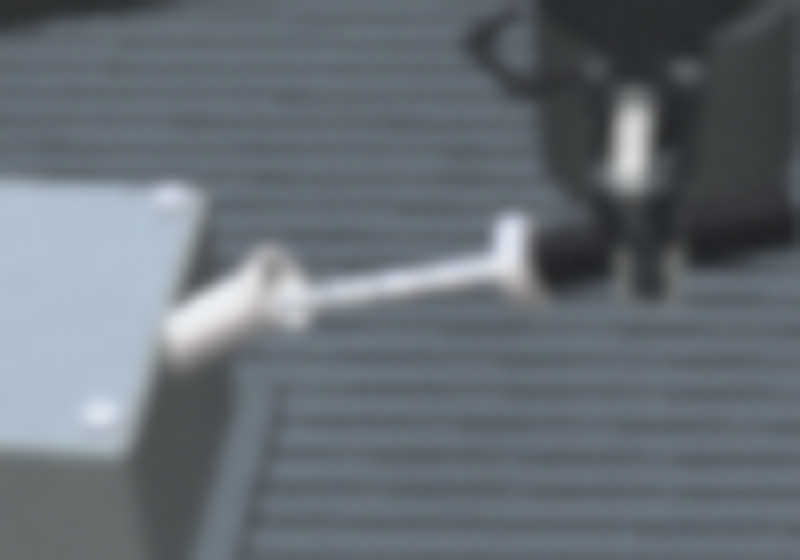

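{"op": "servo_tool", "data": {"steps": [[-0.15, 0.01, -0.9, 0], [-0.3, 0.02, -1.8, 0], [-0.38, 0.03, -2.6, 0], [-0.43, 0.03, -3.3, 0], [-0.45, 0.03, -3.75, 0]]}}

```text
t: 11.88
ee_pos: [0.5035, -0.1626, 0.1147]
tool_rot: [[0.069, 0.998, -0.012], [0.998, -0.069, -0.004], [-0.005, -0.011, -1.0]]
ft_force: [-1.4, -1.3, 3.3]
grip_width: 0.0151
```

```bash
python3 look.py 13; python3 ov.py 13
```

```text
11.975 [ 0.5034 -0.1625  0.1146] [-3.2542 -0.8106  2.7969] [-0.1795 -0.2276 -0.185 ] 0.015044917984258754
```

View pics/s13.png

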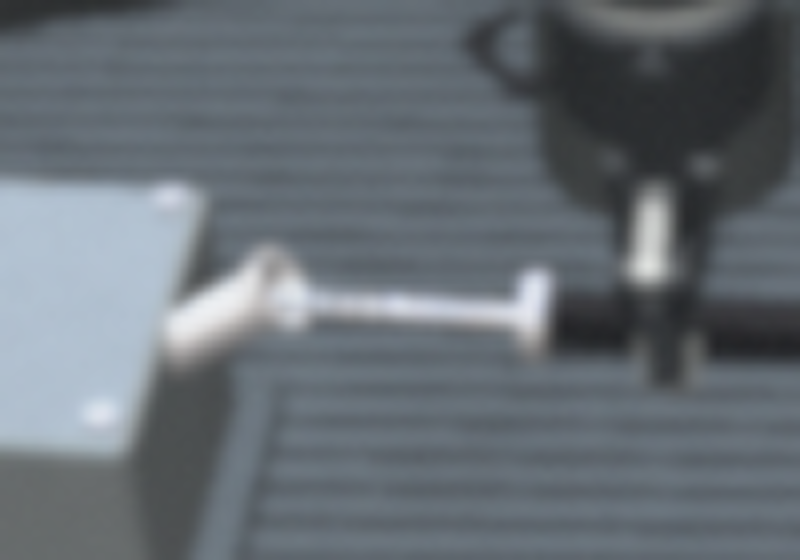

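{"op": "servo_tool", "data": {"steps": [[-0.3, 0.02, 0.3, 0], [-1.5, 0.1, 0.4, 0], [-3.5, 0.23, 0.6, 0], [-4.5, 0.3, 2, 0], [-4.5, 0.3, 5, 0]], "squeeze": 50}}

```text
t: 12.6
ee_pos: [0.4557, -0.1586, 0.1645]
tool_rot: [[0.07, 0.997, -0.016], [0.998, -0.07, -0.002], [-0.003, -0.016, -1.0]]
ft_force: [0.5, 0.0, -0.7]
grip_width: 0.015
```

{"op": "servo_tool", "data": {"steps": [[0, 0, 0, 0], [0, 0, 0, 0], [0, 0, 0, 0], [0, 0, 0, 0], [0, 0, 0, 0]]}}

```text
t: 13.22
ee_pos: [0.4555, -0.1585, 0.1639]
tool_rot: [[0.069, 0.997, -0.017], [0.998, -0.069, -0.001], [-0.002, -0.017, -1.0]]
ft_force: [-0.6, 0.2, -0.4]
grip_width: 0.0148
```

```bash
python3 - <<'E'
from h import *
np.set_printoptions(precision=4,suppress=True)
s=r.capture("side");t=r.capture("top");st=r.read_state();print(st["t"],st["ee_pos"],st["tool_rot"],st["ft_force"],st["grip_width"])
cv2.imwrite("pics/s14f.png",s[:,:,::-1])
cv2.imwrite("pics/s14.png",cv2.resize(s[120:190,240:340,::-1],None,fx=8,fy=8,interpolation=cv2.INTER_CUBIC))
cv2.imwrite("pics/t14.png",cv2.resize(t[130:220,320:400,::-1],None,fx=6,fy=6,interpolation=cv2.INTER_CUBIC))
E
```

```text
13.325 [ 0.4556 -0.1585  0.1642] [[ 0.0694  0.9974 -0.0168]
 [ 0.9976 -0.0694 -0.0014]
 [-0.0026 -0.0166 -0.9999]] [ 0.5744  0.5107 -0.8147] 0.015289226383112425
```

View pics/s14.png

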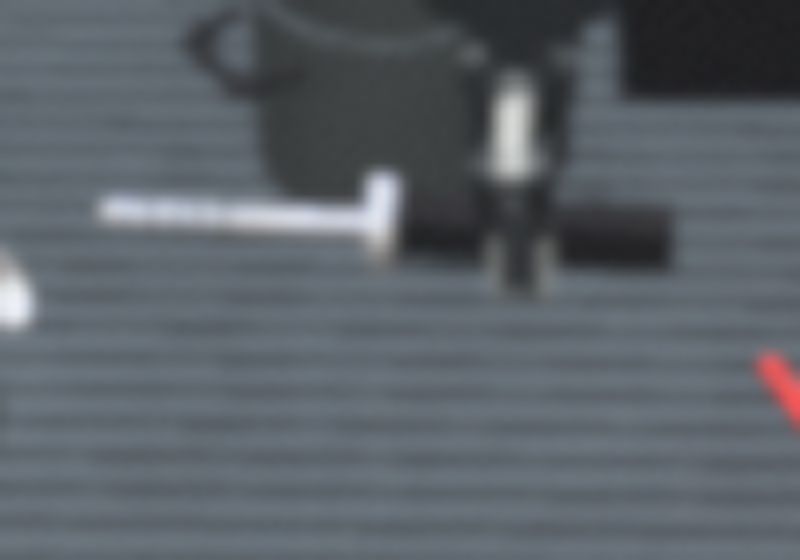

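View pics/t14.png

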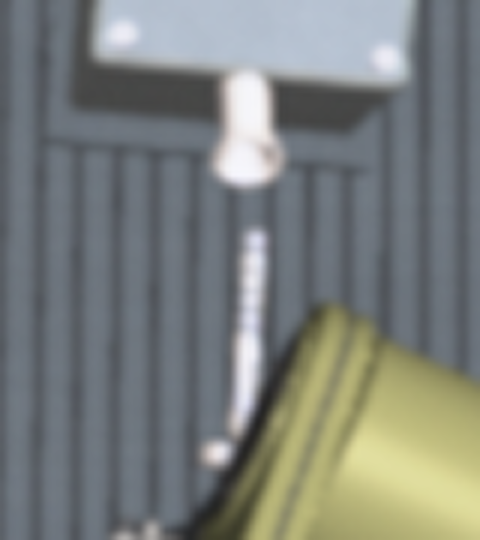

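```bash
cat > rod.py <<'E'
from h import *
np.set_printoptions(precision=4,suppress=True)
def fitrod(sp,tp,d0,G0):  # sp: list of (x_local, uv) side; tp: top
    yaw0=np.arctan2(d0[1],d0[0])
    def f(p):
        yaw,pi=yaw0+p[4],p[3]; d=np.array([np.cos(yaw)*np.cos(pi),np.sin(yaw)*np.cos(pi),-np.sin(pi)])
        e=[(proj("side",G0+p[:3]+x*d)[0]-uv) for x,uv in sp]+[(proj("top",G0+p[:3]+x*d)[0]-uv) for x,uv in tp]
        return np.r_[np.ravel(e),p[4]*50]
    s=least_squares(f,np.zeros(5));return s.x,s.fun
E
python3 - <<'E'
from rod import *
st=r.read_state();G=st["ee_pos"]-.019*st["tool_rot"][:,2];d=np.array([.9976,-.0694,0])
cs=lambda l:crop(l,8,8,240,120); ct=lambda l:crop(l,6,6,320,130)
a=cs([(97,209),(383,217),(674,238)]);b=ct([(257,231)])
p,e=fitrod([(.157,a[0]),(.054,a[1]),(-.05,a[2])],[(.157,b[0])],d,G);print(G,p,e)
print("old check");G=np.array([.46948,-.14065,.18923])
cs=lambda l:crop(l,6,6,200,110)
a=cs([(275,223),(488,233),(712,247)]);b=ct([(222,190)])
p,e=fitrod([(.157,a[0]),(.054,a[1]),(-.05,a[2])],[(.157,b[0])],d,G);print(p,e)
E
```

```text
[ 0.4559 -0.1585  0.1831] [-0.0039  0.0016  0.0009  0.0054  0.0002] [ 0.087  -0.3248 -0.1571  0.4999 -0.1461 -0.2552 -0.0579  0.2074  0.0117]
old check
[-0.0009  0.0011  0.0036  0.0018 -0.0004] [-0.2602 -0.12    0.254   0.1939 -0.1791 -0.1102 -0.0137  0.1764 -0.0214]
```

{"op": "servo_tool", "data": {"steps": [[0, 2.5, 0.5, 0], [1.5, 7.5, 0.5, 0], [3.5, 12.5, 0, 0], [5.8, 17, -1, 0], [7.4, 19.8, -2.5, 0]]}}

```text
t: 13.95
ee_pos: [0.5311, 0.0417, 0.1393]
tool_rot: [[0.068, 0.998, -0.015], [0.998, -0.068, -0.001], [-0.002, -0.015, -1.0]]
ft_force: [-0.1, -0.7, -0.5]
grip_width: 0.0147
```

{"op": "servo_tool", "data": {"steps": [[0.4, 0.6, -1.5, 0], [0.6, 0.95, -3.5, 0], [0.6, 0.95, -5.2, 0], [0.6, 0.95, -6.2, 0], [0.6, 0.95, -6.4, 0]]}}

```text
t: 14.58
ee_pos: [0.5363, 0.0505, 0.0746]
tool_rot: [[0.069, 0.998, -0.016], [0.998, -0.069, -0.001], [-0.002, -0.016, -1.0]]
ft_force: [0.6, -0.1, -0.4]
grip_width: 0.0153
```

{"op": "servo_tool", "data": {"steps": [[0, 0, 0, 0], [0, 0, 0, 0], [0, 0, 0, 0], [0, 0, 0, 0], [0, 0, 0, 0]]}}

```text
t: 15.2
ee_pos: [0.5365, 0.0506, 0.0747]
tool_rot: [[0.068, 0.998, -0.016], [0.998, -0.068, -0.001], [-0.002, -0.016, -1.0]]
ft_force: [-0.5, -0.1, -2.0]
grip_width: 0.0151
```

```bash
python3 - <<'E'
from h import *
np.set_printoptions(precision=4,suppress=True)
s=r.capture("side");t=r.capture("top");st=r.read_state();print(st["t"],st["ee_pos"],st["tool_rot"],st["ft_force"],st["grip_width"])
cv2.imwrite("pics/s15.png",cv2.resize(s[190:270,195:305,::-1],None,fx=7,fy=7,interpolation=cv2.INTER_CUBIC))
cv2.imwrite("pics/t15.png",cv2.resize(t[120:210,250:330,::-1],None,fx=6,fy=6,interpolation=cv2.INTER_CUBIC))
E
```

```text
15.3 [0.5364 0.0506 0.0746] [[ 0.0684  0.9975 -0.0163]
 [ 0.9977 -0.0684 -0.0014]
 [-0.0025 -0.0162 -0.9999]] [-0.0849  0.3231 -0.4036] 0.015069435010805385
```

View pics/s15.png

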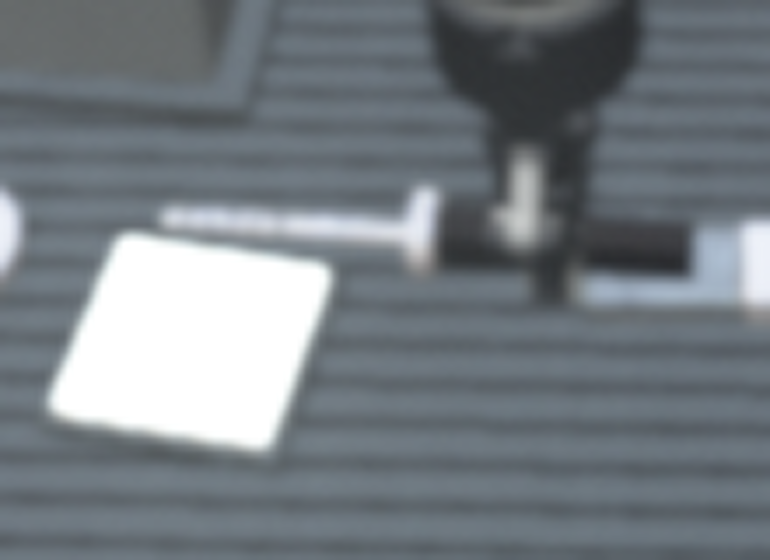

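View pics/t15.png

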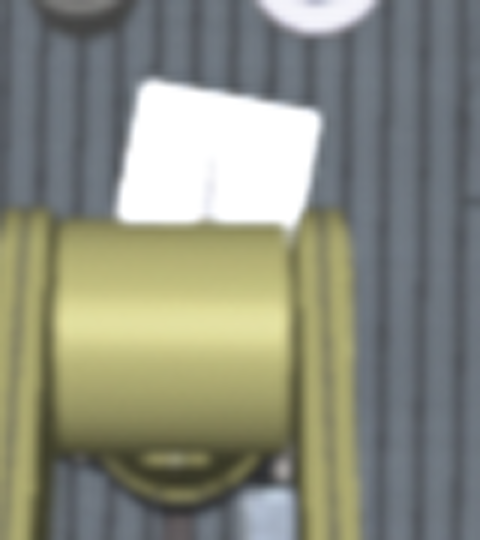

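```bash
python3 - <<'E'
from rod import *
st=r.read_state();G=st["ee_pos"]-.019*st["tool_rot"][:,2];d=np.array([.9977,-.0684,0])
cs=lambda l:crop(l,7,7,195,190); ct=lambda l:crop(l,6,6,250,120)
a=cs([(158,216),(420,230),(691,248)]);b=ct([(211,154)])
p,e=fitrod([(.157,a[0]),(.054,a[1]),(-.05,a[2])],[(.157,b[0])],d,G);print(G,p,e)
print("tip",tri(a[0],b[0]), G+p[:3]+.157*np.array([d[0],d[1],-p[3]]))
q=.045;Lt=[[q,q,.014],[q,-q,.014],[-q,-q,.014],[-q,q,.014]]
print("tile",fit([("side",Lt,cs([(45,408),(122,228),(335,265),(270,456)]))],[.69,.04,-.17]))
I=proj("side",[[.689,.04,.014]]);print((I-[195,190]+.5)*7)
E
```

```text
[0.5367 0.0506 0.0936] [-0.0032  0.0023  0.0037  0.0208 -0.0014] [ 0.2556  0.0401  0.2738  0.2116  0.0591 -0.1272  0.0454 -0.6435 -0.0692]
tip (array([0.6896, 0.0421, 0.0942]), array([ 0.4361,  0.0596, -0.0118, -0.4734])) [0.6902 0.0422 0.0941]
tile (array([ 0.6883,  0.0391, -0.1768]), array([[ 0.9273, -0.2494],
       [ 0.4331,  1.2505],
       [-0.7251,  0.6561],
       [-0.5539, -1.8826]]))
[[191.849  338.8313]]
```

{"op": "servo_tool", "data": {"steps": [[-0.1, -0.2, 0, 0], [-0.1, -0.2, 0, 0], [-0.1, -0.2, 0, 0], [-0.1, -0.2, 0, 0], [-0.1, -0.2, 0, 0]]}}

```text
t: 15.92
ee_pos: [0.5354, 0.0486, 0.0746]
tool_rot: [[0.068, 0.998, -0.016], [0.998, -0.068, -0.001], [-0.002, -0.016, -1.0]]
ft_force: [0.4, 0.6, -1.4]
grip_width: 0.0153
```

{"op": "servo_tool", "data": {"steps": [[0, 0, 0, 0], [0, 0, 0, 0], [0, 0, 0, 0], [0, 0, 0, 0], [0, 0, 0, 0]]}}

```text
t: 16.55
ee_pos: [0.5354, 0.0486, 0.0746]
tool_rot: [[0.068, 0.998, -0.016], [0.998, -0.068, -0.001], [-0.002, -0.016, -1.0]]
ft_force: [-0.3, -0.1, -0.9]
grip_width: 0.0148
```

```bash
python3 - <<'E'
from h import *
s=r.capture("side");st=r.read_state();print(st["t"],st["ee_pos"],st["ft_force"],abs(st["qvel"]).max(),st["grip_width"])
cv2.imwrite("pics/s16.png",s[:,:,::-1])
E
```

```text
16.6 [0.53539685 0.0485936  0.07462662] [ 0.19270651  0.26909943 -1.17524102] 0.002012940733366916 0.014865850882013403
```

View pics/s16.png

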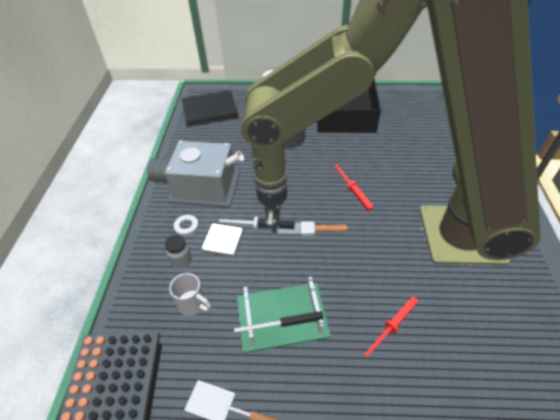

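```bash
python3 -c "
from workcell import r
print(r.sign_off())"
```

```text
the job is handed in; nothing more can be done
None
```

The job is done and handed in at about 16.6 s: I took the collared rod, seated it in the pump's tube, drew it right out, and am holding it over the white tile.

- **Getting the angle:** the tool only turns about the vertical. I pivoted the rod between the pads against the funnel, to 35° for entry and back to level on the way out.
- **Collar stop:** the collar sat on the rim. Commanding about 1 cm further moved it less than 1 mm, with the wrist force at about 49 N.
- **Rod in the grip:** while being worked it slid about 4 mm back in the grip. I allowed for this when placing the tip.
- **Tip position:** the last picture fit put the tip about 2.5 mm off the tile's middle and about 80 mm above it. I then shifted it about 2 mm towards the middle, which I checked by arm position and one overview picture but did not measure again.
- **Still and clear:** the rod is still and the wrist reads only about 1 N, so nothing is touching it.
- **Level (checks disagreed):** one fit gave about 0.3° tip-down and the last gave about 1.2°. Both are within what I can resolve in the pictures.
- **Other things:** in the last picture the plain rod and the other things in view stand where they were. The dark jar at the back was hidden by the arm.

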